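# Sweep the stray nuts into the parts corral

### The arm

A 7-joint arm with a two-finger parallel gripper is mounted at the origin on the work surface. World frame = base frame: x ahead of the robot, y to its left, z up, the work surface at z = 0. Lengths are in m, angles in rad, forces in N, time in s.
With the tool pointing down it reaches from about 0.425 to 1.025 m from the base axis. Payload 9.4 kg.
Tool frame: the origin (TCP) lies on the centre line of the jaws, within the pads' length; the fingertips stand 17 mm ahead of it and the grasp point (between the pads) lies 2 mm behind it; z points along the fingers, y is the line along which they close (so a half turn about z gives the same grasp; the last joint's range is limited). The gripper opens to 85 mm and grips with 20 to 120 N. Pads are 22 mm wide; open, the fingers measure 114 mm over their backs; the gripper's body (76 mm by 85 mm) begins 54 mm behind the grasp point. The pads swing forward as they close: fully open they stand 13 mm farther back than shut.
Start: joints at [1.192, 0.599, -0.003, 1.599, 0.002, 0.943, -0.08], TCP at [0.215, -0.692, 0.222] pointing down, gripper open.
Joint ranges: [-2.57, 2.57], [-0.35, 1.97], [-1.29, 1.29], [0.11, 2.56], [-1.05, 4.19], [0.11, 1.86], [-2.63, 2.63]. Speed limits (rad/s): [2.22, 2.22, 3.01, 3.01, 3.14, 3.14, 3.14].

### API

Orientations are given as [roll, pitch, yaw] about the fixed x, y, z axes, in that order (R = Rz(yaw) Ry(pitch) Rx(roll)).
In Python, from plant import manip, cams, models gives the robot as it stands.
- The arm moves only by the tool jog_arm, never from a script. Its argument "targets" is text: rows parted by semicolons, each of 4 numbers parted by spaces: the shift along the world's x, y, z in mm, then the turn about the world's z in degrees. In form: x y z yaw; .... A call has 1 to 20 rows; each row shifts and turns the commanded pose from where the row before left it; what a row does not reach is not made up. A row lasts 1/10 s, in which the tool goes at most 50 mm and 8.59 degrees, less where a joint would pass 70% of its speed; a pose out of reach is approached as far as the arm can. A call with a gripper value outside its range is refused whole. "gripper" is the finger opening in mm, from 0 to 85.4, set as the call begins (left out, the last holds). The fingers move at their own pace and stop on an object; "grip_force" is the grip in N (left out, the last holds). Time passes only in rows, so rows that do not move let the fingers close. It gives the time, the measured TCP pose, the force, the opening and the grip force at its end, in the units of the state.
- manip.read_state(): the state, without advancing time (a new reading comes with each control period).
- cams.grab_frame(name): name is "scene" or "top" or "wrist"; returns a dict with "color" (480x640x3 uint8, blue, green, red), "fx", "fy", "cx", "cy" (pixels), "k1" (the pictures are not rectified: a ray, as slopes to the right and down, at radius r is drawn at 1 + k1 r^2 times it, then the intrinsics apply), "eye" and "rotation" of the camera in the world; the wrist camera has in their place "T_tool_cam" (4x4, takes a point from camera to tool coordinates, whose origin is the TCP and whose axes are the flange's). Camera axes: x right, y up, looking along -z (the intrinsics and any distortion apply to the point x, -y, -z); pixel columns grow to the right and rows downward; lengths in m; the calibration is good to about 2 mm. A picture is of the moment at which its call begins: read the wrist's pose just before it. There is no depth.
- manip.finish_job(): hands the job in; it is judged then, once.
Trained networks look in a picture, given as the dict that the camera call returned (one of the last four; its "shot" number tells which), for a name from the list of things; names that differ only in an ending like _2 or _b are one class to them, and where a whole thing is asked for, a point or a joint stands for the part that bears it (a point fixed in the world has none). Each returns a list of dicts, best first, with "p" (0 to 1); they miss things now and then, are a little off and sometimes report something else, mostly with a low value. They report only what shows in the picture. A call takes as long as a camera call.
- models.recognise(picture, target): "extent" ([left, top, right, bottom] in pixels, round what is visible of it).
- models.mark_of(picture, target): "point" ([column, row] in pixels: a listed point, or the origin of a listed thing).
The state is a dict: "clock": time; "joints": joint angles; "qvel": joint speeds; "joint_efforts": joint torques, N m; "ee_pos": TCP position; "tcp_rot": TCP orientation; "force": force on the tool from outside, world axes, zero at the start; "ft_torque": the same for the moment, N m; "gripper_width": opening from 0.0 (shut) to 1.0 (fully open); "finger_force": force on a finger pad.
Only numpy, scipy, OpenCV 4.12 (cv2) and the standard library are available. Lean on these libraries where they do the work, as an engineer would, in place of code of your own. Each camera call takes 0.05 s, during which the arm holds its last target. There are 200 camera calls.

### The job

Three loose hexagon nuts are scattered on the work mat of an electronics repair bench: with the fingertips, sweep all three along the mat through the open side of the low blue three-walled corral, so that each ends up fully inside it. Do not pick any nut up, and leave the capacitor, the relay and all the other things on the bench standing where they are.

Things in the scene. Friction and masses are not known exactly. Their poses are not given: they have to be found in the camera images.
- corral: fixed blue three-walled tray on the mat, no sill or raised floor (the blue floor is only a colour): 110 mm along x, 170 mm along y, walls 25 mm high, 8 mm thick. Origin at its centre, on the mat. Back wall on its +x side (inner face x = +47 mm), side walls' inner faces at y = +-77 mm; its -x side (x = -55 mm) is fully open and faces the robot, within 0.3 rad of yaw
- nut1: loose steel hexagon nut lying flat on the mat, 30 mm across the flats, 35 mm across the corners, 16 mm high, about 60 g, a dark round hole marked in its top; origin at the centre of its underside, z up, turned at random. It lies 0.42 to 0.57 m from the base axis at the start; slides when pushed
- nut2: the second nut, just like nut1
- nut3: the third nut, just like nut1
- capacitor: bystander: loose dark blue can capacitor standing upright among the nuts, 30 mm in diameter, 40 mm high, 40 g; origin at the centre of its underside
- relay: bystander: loose yellow relay block with a black foot standing among the nuts, 28 x 28 x 34 mm, 45 g; origin at the centre of its underside
- jar: bystander: loose small flux jar with a red cap, 44 mm in diameter, 45 mm high, at the robot's right on the mat; origin at the centre of its underside
- screwdriver: bystander: loose screwdriver with a red handle lying roughly along x at the robot's left edge of the mat, 190 mm long, its handle 26 mm thick; origin on the mat under its middle, x from handle to tip
- mat: fixed flat teal work mat with a salmon pad, 460 x 720 mm and 3 mm thick, its top at z = 3 mm, under the nuts and the corral; origin at the centre of its underside.

How it is judged:
At the end, for the whole second after the job is handed in: All three nuts rest inside the corral: each nut's centre is at least 14 mm inside the open side and between the walls, lying on the mat (underside less than 25 mm above the bench); capacitor, relay, jar and screwdriver are within 20 mm of where they started and not knocked over (x of nut1 in the frame of corral between -0.041 and 0.05 m and y of nut1 in the frame of corral between -0.08 and 0.08 m and height (world z) of each of nut1, nut2, nut3 below 0.025 m and linear speed of each of nut1, nut2, nut3 below 0.02 m/s and x of nut2 in the frame of corral between -0.041 and 0.05 m and y of nut2 in the frame of corral between -0.08 and 0.08 m and x of nut3 in the frame of corral between -0.041 and 0.05 m and y of nut3 in the frame of corral between -0.08 and 0.08 m and not (distance of any of capacitor, relay, jar, screwdriver from where it was at the start of the episode above 0.02 m or angle between any of capacitor, relay, jar's own z axis and vertical above 0.5 rad)); the robot touches nothing.
It fails at once if a nut is lifted off the mat instead of being swept along it (height (world z) of any of nut1, nut2, nut3 above 0.025 m).
It fails at once if another thing on the bench is shifted by more than 20 mm or knocked over (distance of any of capacitor, relay, jar, screwdriver from where it was at the start of the episode above 0.02 m or angle between any of capacitor, relay, jar's own z axis and vertical above 0.5 rad).
It also fails if it takes over 61 s, if anything falls off the work surface, if the arm or the gripper's body presses on something with over 40 N, if the wrist force passes 120 N, or if a joint passes its speed limit or range.

## Working session

There is one attempt and no reset: what is moved stays moved. The work goes in short steps, Python scripts to look and compute and a tool call to move; the robot and the scene stay as the last step left them, time stands still between calls to the robot, and variables do not carry over. Pictures are saved under pics/ and viewed, at most 10 in all, crops included, and the job is handed in when it is done.

Besides the shell and the picture viewer there is one more tool, called by a JSON object that holds its "fn" and its "kwargs". jog_arm: Moves the arm, as the interface text tells. Its arguments: {"type":"object","properties":{"targets":{"type":"string"},"gripper":{"type":"number"},"grip_force":{"type":"number"}},"required":["targets"]}

```bash
mkdir -p pics; cat > h.py <<'E'
import numpy as np, cv2
from plant import manip, cams, models
def ray(f,uv):
    K=np.array([[f['fx'],0,f['cx']],[0,f['fy'],f['cy']],[0,0,1.]])
    p=cv2.undistortPoints(np.array([[uv]],float),K,np.array([f['k1'],0,0,0,0.]))[0,0]
    return np.array(f['rotation'])@np.array([p[0],-p[1],-1.])
def world(f,uv,z=0.003):
    d=ray(f,uv); e=np.array(f['eye']); return e+d*(z-e[2])/d[2]
E
python3 - <<'E'
from h import *
s=manip.read_state();print(s)
for n in('top','scene'):
    f=cams.grab_frame(n);cv2.imwrite(f'pics/{n}0.png',f['color']);print(n,f['eye'],f['k1'])
    for t in('corral','nut1','capacitor','relay','jar','screwdriver'):
        for m in models.mark_of(f,t)[:4]: print(t,round(m['p'],2),np.round(m['point']),np.round(world(f,m['point'])[:2],3))
E
```

```text
{'clock': 0.0, 'joints': array([ 1.19231371,  0.60011351, -0.00252642,  1.60013415,  0.0018052 ,
        0.94287834, -0.07981509]), 'qvel': array([ 6.41427381e-04,  7.96383803e-04,  1.15310396e-03,  1.29224623e-03,
       -6.82732428e-05, -6.09513846e-04,  7.55125525e-04]), 'joint_efforts': array([-6.12315694e-05, -7.76453519e+01,  1.56484880e+00, -2.58013487e+01,
        1.23838053e-02,  8.89750023e-03, -2.85003773e-05]), 'ee_pos': array([ 0.2153156 , -0.69178645,  0.22152407]), 'tcp_rot': array([-3.14006900e+00,  1.54449516e-04,  3.01815327e-01]), 'force': array([ 0.05533835,  0.5670025 , -0.52043717]), 'ft_torque': array([0.02235333, 0.03936931, 0.01531218]), 'finger_force': 0.0, 'gripper_width': 0.9985093980955606}
top [ 0.34114851 -0.01071808  1.06434253] -0.11571512284761055Traceback (most recent call last):
  File "<stdin>", line 6, in <module>
  File "h.py", line 8, in world
    d=ray(f,uv); e=np.array(f['eye']); return e+d*(z-e[2])/d[2]
                                                           ~^^^
IndexError: invalid index to scalar variable.
```

View pics/top0.png

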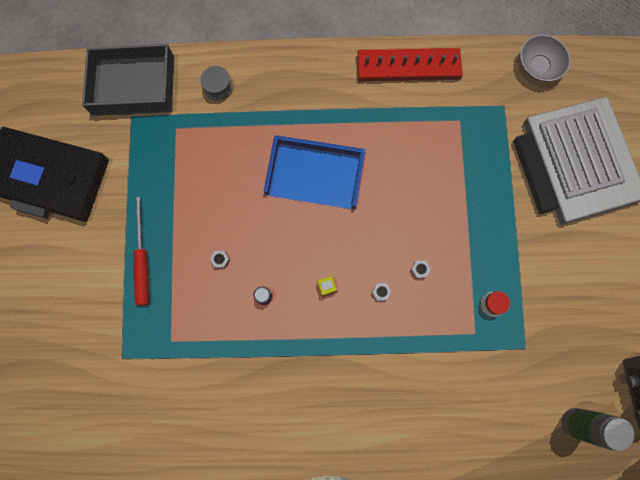

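The top view shows the nuts at (220,259), (382,292) and (421,269), the capacitor at (262,295), the relay at (327,287) and the jar at (495,304). The corral is at (315,173), with its open side facing down the picture. The calibration's rotation is evidently a 3-vector.

```bash
sed -i "s/import numpy as np, cv2/import numpy as np, cv2\nfrom scipy.spatial.transform import Rotation as Ro/; s/np.array(f\['rotation'\])@np.array(\(.*\))$/RR(f['rotation'])@np.array(\1)/" h.py
cat >> h.py <<'E'
def RR(r):
    r=np.array(r); return r if r.ndim==2 else Ro.from_euler('xyz',r).as_matrix()
E
python3 - <<'E'
from h import *
for n in('top','scene'):
    f=cams.grab_frame(n);cv2.imwrite(f'pics/{n}1.png',f['color']);print(n,f['eye'],f['rotation'])
    for t in('corral','nut1','capacitor','relay','jar','screwdriver'):
        for m in models.mark_of(f,t)[:4]: print(t,round(m['p'],2),np.round(m['point']),np.round(world(f,m['point'])[:2],3))
    if n=='top':
        for uv in [(275,137),(364,150),(264,194),(354,209)]: print(uv,world(f,uv,.028)[:2].round(3))
        for uv in [(270,194),(350,206)]: print('floor',uv,world(f,uv)[:2].round(3))
        for uv in [(220,259),(382,292),(421,269)]: print('nuttop',uv,world(f,uv,.019)[:2].round(3))
E
```

```text
top [ 0.34114851 -0.01071808  1.06434253] [ 0.18869632  0.01107211 -1.59579423]
corral 0.63 [317. 172.] [0.67  0.003]
nut1 0.85 [219. 258.] [0.512 0.183]
nut1 0.64 [379. 290.] [ 0.448 -0.102]
nut1 0.57 [320. 228.] [0.562 0.   ]
nut1 0.49 [420. 272.] [ 0.477 -0.178]
relay 0.54 [328. 286.] [ 0.457 -0.013]
jar 0.82 [493. 304.] [ 0.416 -0.306]
jar 0.65 [140. 250.] [0.531 0.331]
screwdriver 0.64 [143. 250.] [0.53  0.325]
(275, 137) [0.731 0.078]
(364, 150) [ 0.701 -0.085]
(264, 194) [0.623 0.099]
(354, 209) [ 0.591 -0.062]
floor (270, 194) [0.63 0.09]
floor (350, 206) [ 0.603 -0.057]
nuttop (220, 259) [0.508 0.179]
nuttop (382, 292) [ 0.442 -0.107]
nuttop (421, 269) [ 0.481 -0.178]
scene [1.08298904 0.4186467  0.54160719] [ 0.96176764 -0.00877104  2.25025781]
corral 0.64 [286. 310.] [0.662 0.009]
nut1 0.76 [317. 232.] [ 0.451 -0.099]
nut1 0.75 [427. 306.] [0.507 0.182]
nut1 0.7 [278. 225.] [ 0.484 -0.176]
capacitor 0.64 [406. 267.] [0.439 0.101]
relay 0.7 [353. 246.] [ 0.447 -0.013]
jar 0.64 [254. 196.] [ 0.428 -0.303]
screwdriver 0.75 [509. 354.] [0.524 0.331]
```

{"fn": "jog_arm", "kwargs": {"targets": "14 40 0 1.5;14 40 0 1.5;14 40 0 1.5;14 40 0 1.5;14 40 0 1.5;14 40 0 1.5;14 40 0 1.5;14 40 0 1.5;14 40 0 1.5;14 40 0 1.5;14 40 0 1.5;14 40 0 1.5;14 40 0 1.5;14 40 0 1.5;0 0 -40 0;0 0 -40 0;0 0 -20 0;0 0 0 0;0 0 0 0", "gripper": 20, "grip_force": 30}}

```text
clock: 2.7
ee_pos: [0.4117, -0.1322, 0.1227]
tcp_rot: [-3.141, 0.0, 0.668]
force: [-0.6, 0.2, -0.4]
gripper_width: 0.232
finger_force: 0.0
```

```bash
cat >> h.py <<'E'
def wristcam():
    s=manip.read_state(); f=cams.grab_frame('wrist'); T=np.array(f['T_tool_cam'])
    R=Ro.from_euler('xyz',s['tcp_rot']).as_matrix()
    f['eye']=R@T[:3,3]+s['ee_pos']; f['rotation']=R@T[:3,:3]; return s,f
E
python3 - <<'E'
from h import *
s,f=wristcam();print(s['clock'],s['ee_pos'],s['tcp_rot'],s['gripper_width']);cv2.imwrite('pics/w2.png',f['color'])
for m in models.mark_of(f,'nut1')[:4]: print(round(m['p'],2),np.round(m['point']),np.round(world(f,m['point'])[:2],3))
E
```

```text
2.7 [ 0.41165895 -0.13222213  0.12269617] [-3.14128442e+00  3.89764272e-04  6.68489902e-01] 0.23183296907833487
0.85 [423. 188.] [ 0.482 -0.18 ]
0.64 [315. 167.] [ 0.443 -0.105]
0.21 [477. 338.] [ 0.415 -0.307]
```

View pics/w2.png

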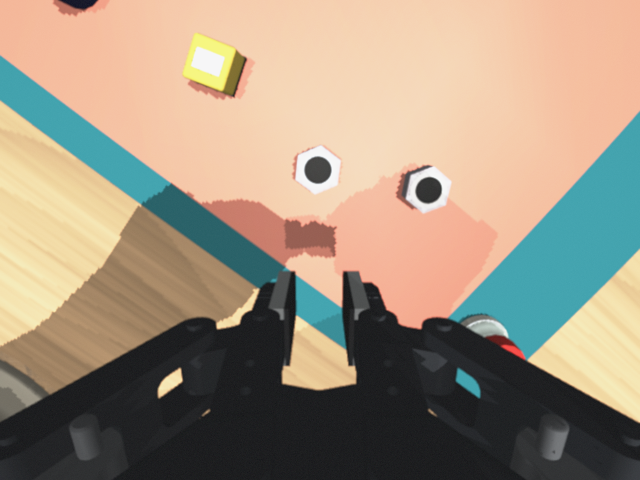

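{"fn": "jog_arm", "kwargs": {"targets": "0 0 -40 0;0 0 -40 0;0 0 -18 0;0 0 0 0;7.4 6 0 0;7.4 6 0 0;7.4 6 0 0;7.4 6 0 0;7.4 6 0 0;7.4 6 0 0;7.4 6 0 0;7.4 6 0 0;7.4 6 0 0;7.4 6 0 0;7.4 6 0 0;7.4 6 0 0;7.4 6 0 0;7.4 6 0 0;7.4 6 0 0;7.4 6 0 0"}}

```text
clock: 4.8
ee_pos: [0.5307, -0.0358, 0.0248]
tcp_rot: [-3.141, 0.0, 0.668]
force: [0.9, -0.5, 0.5]
gripper_width: 0.234
finger_force: 0.0
```

```bash
python3 - <<'E'
from h import *
s,f=wristcam();print(s['clock'],s['ee_pos'],s['tcp_rot'],s['gripper_width'],s['force']);cv2.imwrite('pics/w3.png',f['color'])
for m in models.mark_of(f,'nut1')[:4]: print(round(m['p'],2),np.round(m['point']),np.round(world(f,m['point'])[:2],3))
E
```

```text
4.8 [ 0.53074673 -0.03581973  0.02476339] [-3.14100192e+00  4.48830526e-04  6.68337530e-01] 0.23367349172228724 [ 0.94200905 -0.467888    0.50938719]
```

View pics/w3.png

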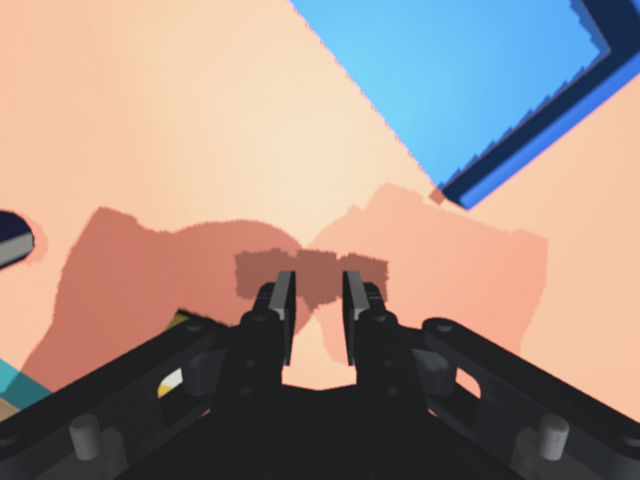

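The nut isn't in front of the fingers: only their shadow shows around (310,275), and the corral's right wall corner is at (450,200). I'll check the top view.

```bash
python3 - <<'E'
from h import *
fs=[]
for n in('top','scene'):
    f=cams.grab_frame(n); fs.append(f['color'])
    for m in models.mark_of(f,'nut1')[:5]: print(n,round(m['p'],2),np.round(m['point']),np.round(world(f,m['point'])[:2],3))
a=cv2.resize(fs[0][90:370,120:520],(800,560)); cv2.imwrite('pics/t4.png',a)
b=cv2.resize(fs[1][130:400,180:580],(800,540)); cv2.imwrite('pics/s4.png',b)
E
```

```text
top 0.55 [219. 259.] [0.51  0.184]
scene 0.83 [426. 305.] [0.507 0.179]
scene 0.75 [279. 226.] [ 0.483 -0.173]
scene 0.66 [318. 229.] [ 0.444 -0.104]
```

View pics/s4.png

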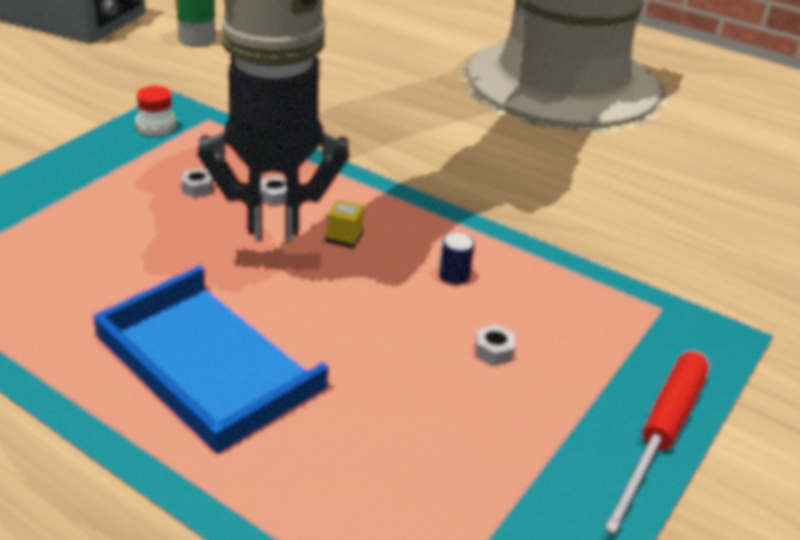

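The nut hasn't moved. The fingertips, at about (276,240) in the crop, stand above their shadow at (280,260), so they passed over it. I'll compute their true height.

```bash
python3 - <<'E'
from h import *
f=cams.grab_frame('scene'); e=np.array(f['eye'])
p=np.array([.5307,-.0358])
for uv in [(318,250),(318,252)]:
    d=ray(f,uv); t=d[:2]@(p-e[:2])/(d[:2]@d[:2]); print(uv,(e+t*d).round(4))
s,w=wristcam(); R=Ro.from_euler('xyz',s['tcp_rot']).as_matrix()
# predict wrist pixel of points ahead of TCP by L
for L in (0,.005,.01,.017):
    P=s['ee_pos']+R@np.array([.011,.0105,L]); c=np.array(w['rotation']).T@(P-w['eye']); q=c[:2]/-c[2]; r=1+w['k1']*(q@q)
    print(L,w['cx']+w['fx']*q[0]*r,w['cy']-w['fy']*q[1]*r)
E
```

```text
(318, 250) [ 0.5287 -0.0334  0.0301]
(318, 252) [ 0.5287 -0.0334  0.0256]
0 340.23587785579593 260.08900343239867
0.005 339.60327237297935 256.41783758123137
0.01 339.0060745157069 252.95331104612276
0.017 338.2240724019533 248.41837848891743
```

{"fn": "jog_arm", "kwargs": {"targets": "0 0 -3 0;0 0 -3 0;0 0 -3 0;0 0 0 0"}}

```text
clock: 5.6
ee_pos: [0.5299, -0.0363, 0.0152]
tcp_rot: [-3.141, 0.001, 0.668]
force: [-0.3, -0.2, 0.2]
gripper_width: 0.23
finger_force: 0.0
```

```bash
python3 - <<'E'
from h import *
f=cams.grab_frame('scene');s,w=wristcam();print(s['ee_pos'],s['force'])
a=cv2.resize(f['color'][180:300,230:390],(800,600),interpolation=cv2.INTER_CUBIC); cv2.imwrite('pics/s5.png',a)
E
```

```text
[ 0.52996209 -0.03629128  0.01542958] [ 0.22499095 -0.37020227  0.57859371]
```

View pics/s5.png

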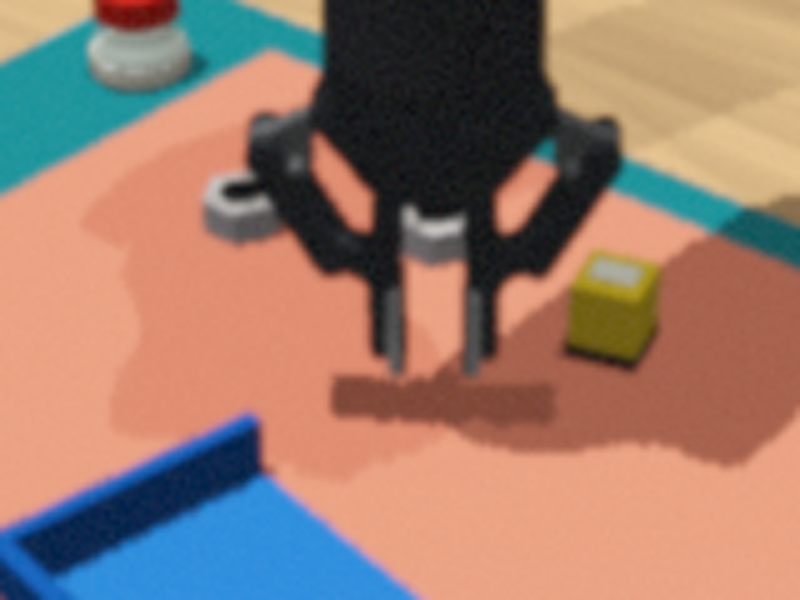

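The tips, at about (434,372) in the crop, are still about 15 mm above the mat. I'll lower them and find the mat by touch.

{"fn": "jog_arm", "kwargs": {"targets": "0 0 -2 0;0 0 -2 0;0 0 -2 0;0 0 0 0"}}

```text
clock: 6.1
ee_pos: [0.53, -0.0363, 0.0095]
tcp_rot: [-3.141, 0.001, 0.668]
force: [-0.5, -0.6, -0.4]
gripper_width: 0.237
finger_force: 0.0
```

{"fn": "jog_arm", "kwargs": {"targets": "0 0 -1.5 0;0 0 -1.5 0;0 0 0 0"}}

```text
clock: 6.4
ee_pos: [0.5301, -0.0363, 0.0066]
tcp_rot: [-3.141, 0.001, 0.668]
force: [0.0, 0.1, -0.1]
gripper_width: 0.236
finger_force: 0.0
```

{"fn": "jog_arm", "kwargs": {"targets": "0 0 -1.5 0;0 0 0 0"}}

```text
clock: 6.6
ee_pos: [0.5301, -0.0363, 0.0051]
tcp_rot: [-3.141, 0.001, 0.668]
force: [-1.1, -0.2, 0.5]
gripper_width: 0.234
finger_force: 0.0
```

{"fn": "jog_arm", "kwargs": {"targets": "0 0 -1.5 0;0 0 0 0"}}

```text
clock: 6.8
ee_pos: [0.5301, -0.0363, 0.0036]
tcp_rot: [-3.141, 0.001, 0.668]
force: [1.0, -0.8, 0.5]
gripper_width: 0.233
finger_force: 0.0
```

{"fn": "jog_arm", "kwargs": {"targets": "0 0 -1.5 0;0 0 0 0"}}

```text
clock: 7.0
ee_pos: [0.5301, -0.0363, 0.0021]
tcp_rot: [-3.141, 0.001, 0.668]
force: [-0.2, 0.1, -0.4]
gripper_width: 0.233
finger_force: 0.0
```

{"fn": "jog_arm", "kwargs": {"targets": "0 0 40 0;-29.5 -24 0 0;-29.5 -24 0 0;-29.5 -24 0 0;-29.5 -24 0 0;0 0 -39 0;0 0 0 0;0 0 0 0;7.4 6 0 0;7.4 6 0 0;7.4 6 0 0;7.4 6 0 0;7.4 6 0 0;7.4 6 0 0;0 0 0 0"}}

```text
clock: 8.5
ee_pos: [0.4578, -0.0989, 0.0298]
tcp_rot: [3.135, 0.007, 0.669]
force: [-0.6, 0.4, 0.8]
gripper_width: 0.236
finger_force: 0.0
```

```bash
cat > look.py <<'E'
from h import *
s,w=wristcam();print(s['clock'],s['ee_pos'].round(4),s['tcp_rot'].round(3),s['force'].round(1))
R=Ro.from_euler('xyz',s['tcp_rot']).as_matrix()
C=np.array([.6615,.0075]);Rc=np.array([[.982,.189],[-.189,.982]])
for n,f in(('wrist',w),('scene',cams.grab_frame('scene')),('top',cams.grab_frame('top'))):
    cv2.imwrite(f'pics/{n}_l.png',f['color'])
    for t in('nut1','capacitor','relay','jar','corral')[:5 if n=='scene' else 1]:
      for m in models.mark_of(f,t)[:(4 if t=='nut1' else 1)]:
        P=world(f,m['point']);q=(R.T@(P-s['ee_pos']))[:2]
        print(n,t,round(m['p'],2),np.round(m['point']),P[:2].round(3),'tool',q.round(3),'corral',((Rc.T if 0 else np.array([[.982,-.189],[.189,.982]]))@(P[:2]-C)).round(3))
E
python3 look.py
```

```text
8.5 [ 0.4578 -0.0989  0.0298] [3.135 0.007 0.669] [-0.6  0.4  0.8]
wrist nut1 0.96 [455. 315.] [ 0.481 -0.18 ] tool [-0.032  0.078] corral [-0.142 -0.218]
wrist nut1 0.58 [310. 290.] [ 0.443 -0.106] tool [-0.016 -0.004] corral [-0.193 -0.153]
scene nut1 0.74 [426. 303.] [0.501 0.177] tool [ 0.205 -0.19 ] corral [-0.19   0.136]
scene nut1 0.67 [257. 197.] [ 0.43  -0.292] tool [-0.142  0.134] corral [-0.171 -0.338]
scene nut1 0.58 [281. 225.] [ 0.48  -0.172] tool [-0.028  0.07 ] corral [-0.145 -0.21 ]
scene nut1 0.48 [318. 229.] [ 0.443 -0.103] tool [-0.014 -0.006] corral [-0.193 -0.15 ]
scene capacitor 0.71 [408. 266.] [0.433 0.101] tool [ 0.104 -0.172] corral [-0.242  0.048]
scene relay 0.81 [350. 247.] [ 0.453 -0.016] tool [ 0.048 -0.069] corral [-0.201 -0.062]
scene jar 0.58 [256. 195.] [ 0.425 -0.302] tool [-0.152  0.138] corral [-0.174 -0.348]
scene corral 0.94 [287. 310.] [0.661 0.011] tool [0.227 0.04 ] corral [-0.001  0.003]
top nut1 0.59 [218. 260.] [0.509 0.186] tool [ 0.218 -0.192] corral [-0.183  0.147]
top nut1 0.5 [381. 292.] [ 0.443 -0.106] tool [-0.016 -0.004] corral [-0.194 -0.153]
```

{"fn": "jog_arm", "kwargs": {"targets": "0 0 40 0;0 0 0 8.2;0 0 0 8.2;0 0 0 8.2;0 0 0 8.2;0 0 0 8.2;0 0 0 8.2;0 0 0 8.2;0 0 0 8.2;0 0 0 8.2;0 0 0 8.2;0 0 0 8;0 0 0 0", "gripper": 70}}

```text
clock: 10.3
ee_pos: [0.456, -0.1004, 0.0696]
tcp_rot: [3.135, 0.008, 2.24]
force: [0.2, 0.3, -0.4]
gripper_width: 0.819
finger_force: 0.0
```

```bash
python3 look.py | head -4; python3 -c "
from h import *
s=manip.read_state();print(s['joints'].round(2),s['gripper_width'])"
```

```text
10.3 [ 0.456  -0.1004  0.0696] [3.135 0.008 2.24 ] [ 0.2  0.3 -0.4]
wrist nut1 0.93 [277. 345.] [ 0.482 -0.18 ] tool [-0.078 -0.029] corral [-0.141 -0.218]
wrist nut1 0.78 [296. 235.] [ 0.444 -0.107] tool [ 0.003 -0.014] corral [-0.192 -0.154]
wrist nut1 0.43 [410. 125.] [ 0.455 -0.012] tool [0.07  0.054] corral [-0.199 -0.058]
[ 0.58  0.65 -0.71  2.28  0.93  0.51 -0.21] 0.8198357808651824
```

View pics/wrist_l.png

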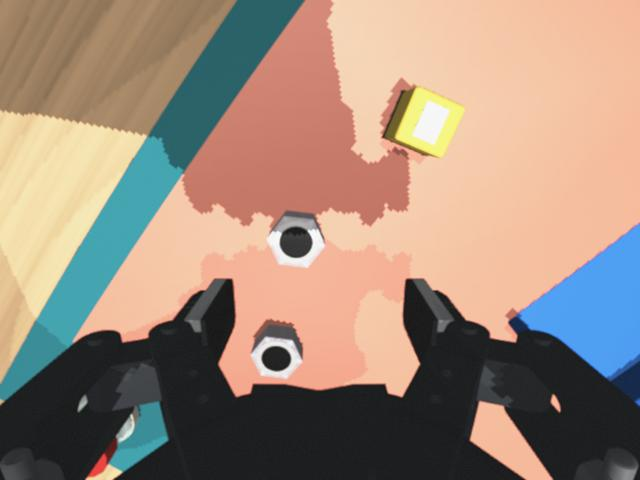

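The nut at (296,240) is laterally between the jaws, and nut C is at (277,350). The relay at (430,120) is clear, so I'll descend.

{"fn": "jog_arm", "kwargs": {"targets": "0 0 -20 0;0 0 -20 0;0 0 -15 0;0 0 -5 0;0 0 0 0"}}

```text
clock: 11.3
ee_pos: [0.4561, -0.0998, 0.0094]
tcp_rot: [3.136, 0.008, 2.239]
force: [0.2, 0.2, 0.5]
gripper_width: 0.817
finger_force: 0.0
```

```bash
python3 look.py | head -4; python3 -c "
from h import *
s=manip.read_state();print(s['joints'].round(2),s['gripper_width'])
f=cams.grab_frame('scene')
cv2.imwrite('pics/s6.png',cv2.resize(f['color'][180:300,230:390],(800,600),interpolation=cv2.INTER_CUBIC))"
```

```text
11.3 [ 0.4561 -0.0998  0.0094] [3.136 0.008 2.239] [0.2 0.2 0.5]
wrist nut1 0.98 [286. 273.] [ 0.443 -0.108] tool [ 0.001 -0.015] corral [-0.192 -0.155]
scene nut1 0.58 [428. 304.] [0.502 0.181] tool [0.192 0.21 ] corral [-0.19  0.14]
scene nut1 0.51 [314. 229.] [ 0.448 -0.109] tool [-0.003 -0.012] corral [-0.188 -0.155]
[ 0.47  0.73 -0.54  2.32  1.18  0.39 -0.43] 0.8206440200890225
```

View pics/s6.png

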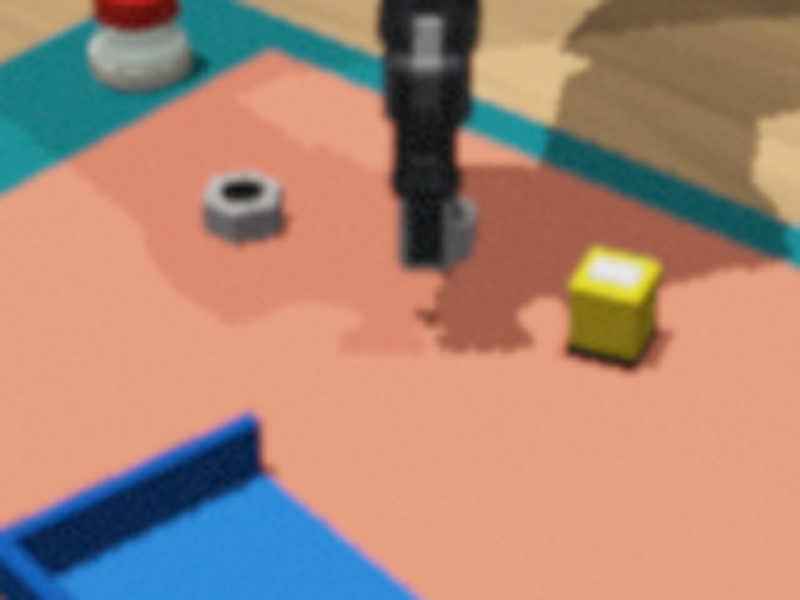

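The outer fingertip, at (425,268) in the crop, still stands above its shadow at (435,315). I'll step down while watching the force.

{"fn": "jog_arm", "kwargs": {"targets": "0 0 -2.5 0;0 0 -2.5 0;0 0 -2 0;0 0 0 0"}}

```text
clock: 12.25
ee_pos: [0.4561, -0.1, 0.0024]
tcp_rot: [3.135, 0.009, 2.239]
force: [0.5, 0.1, -1.0]
gripper_width: 0.823
finger_force: 0.0
```

```bash
python3 - <<'E'
from h import *
s=manip.read_state();R=Ro.from_euler('xyz',s['tcp_rot']).as_matrix()
f=cams.grab_frame('scene');e=np.array(f['eye'])
print(s['ee_pos'].round(4),s['joints'].round(2))
# old picture: outer finger tip z
p=np.array([.489,-.074])
for uv in[(315.6,233.6)]:
    d=ray(f,uv);t=d[:2]@(p-e[:2])/(d[:2]@d[:2]);print('tip before',(e+t*d).round(4))
# tip rows: darkest lowest pixels near column 316
g=f['color'][215:250,306:326].max(axis=2).astype(int);
for r in range(0,35,1): print(215+r,g[r,::2].tolist()) if r>10 and r<30 else 0
E
```

```text
[ 0.4561 -0.1     0.0024] [ 0.45  0.75 -0.52  2.32  1.22  0.37 -0.47]
tip before [ 0.488  -0.0728  0.0281]
226 [221, 212, 122, 39, 28, 28, 48, 79, 86, 102]
227 [220, 212, 125, 42, 29, 26, 43, 79, 82, 103]
228 [220, 213, 124, 36, 27, 25, 45, 80, 82, 112]
229 [220, 212, 125, 43, 24, 19, 46, 80, 85, 121]
230 [220, 212, 125, 48, 32, 30, 45, 82, 88, 129]
231 [221, 212, 123, 45, 30, 26, 46, 82, 98, 140]
232 [221, 214, 127, 40, 30, 24, 43, 88, 118, 157]
233 [219, 212, 125, 44, 29, 28, 48, 93, 142, 162]
234 [220, 211, 126, 44, 32, 25, 48, 96, 154, 164]
235 [220, 215, 138, 55, 39, 40, 55, 104, 158, 163]
236 [220, 218, 163, 100, 93, 70, 79, 120, 160, 164]
237 [220, 219, 197, 167, 164, 125, 115, 143, 163, 165]
238 [220, 220, 216, 211, 209, 173, 149, 159, 163, 163]
239 [220, 219, 221, 220, 219, 199, 159, 164, 163, 163]
240 [220, 220, 221, 220, 217, 202, 161, 163, 163, 163]
241 [220, 219, 220, 215, 202, 190, 160, 162, 165, 165]
242 [220, 220, 220, 208, 159, 150, 151, 161, 164, 164]
243 [220, 220, 220, 206, 160, 129, 140, 160, 163, 164]
244 [219, 220, 220, 211, 192, 142, 152, 163, 164, 162]
```

{"fn": "jog_arm", "kwargs": {"targets": "0 0 -2.5 0;0 0 -2.5 0;0 0 -2.5 0;0 0 0 0"}}

```text
clock: 12.7
ee_pos: [0.4562, -0.1, -0.005]
tcp_rot: [3.135, 0.009, 2.239]
force: [-0.3, 0.4, 0.5]
gripper_width: 0.819
finger_force: 0.0
```

{"fn": "jog_arm", "kwargs": {"targets": "0 0 -2 0;0 0 -2 0;0 0 0 0"}}

```text
clock: 13.0
ee_pos: [0.4562, -0.1001, -0.0089]
tcp_rot: [3.135, 0.009, 2.239]
force: [0.2, -0.0, -0.8]
gripper_width: 0.819
finger_force: 0.0
```

```bash
cat > tip.py <<'E'
from h import *
s=manip.read_state();f=cams.grab_frame('scene')
print(s['ee_pos'].round(4),s['joints'].round(2))
g=f['color'][215:255,306:326].max(axis=2).astype(int)
for r in range(15,36): print(215+r,g[r,2:14:2].tolist())
E
python3 tip.py
```

```text
[ 0.4562 -0.1001 -0.0089] [ 0.43  0.76 -0.49  2.32  1.28  0.35 -0.53]
230 [212, 122, 38, 26, 25, 45]
231 [213, 124, 44, 28, 23, 46]
232 [213, 123, 37, 28, 23, 43]
233 [213, 123, 41, 28, 22, 42]
234 [212, 126, 42, 23, 31, 49]
235 [213, 128, 46, 24, 22, 51]
236 [212, 125, 44, 29, 23, 53]
237 [213, 126, 45, 32, 23, 51]
238 [212, 124, 40, 32, 23, 53]
239 [212, 129, 42, 35, 25, 55]
240 [214, 135, 57, 41, 41, 62]
241 [218, 163, 90, 70, 66, 78]
242 [219, 189, 119, 102, 99, 104]
243 [220, 203, 137, 123, 120, 126]
244 [221, 210, 176, 142, 130, 140]
245 [220, 218, 211, 170, 146, 154]
246 [220, 220, 218, 199, 165, 159]
247 [220, 221, 220, 212, 168, 163]
248 [220, 220, 220, 209, 149, 162]
249 [221, 220, 220, 209, 153, 167]
250 [222, 223, 224, 219, 192, 195]
```

{"fn": "jog_arm", "kwargs": {"targets": "6 5 0 0;6 5 0 0;6 5 0 0;6 5 0 0;6 5 0 0;6 5 0 0;6 5 0 0;0 0 0 0"}}

```text
clock: 13.85
ee_pos: [0.4995, -0.064, -0.0086]
tcp_rot: [3.134, 0.009, 2.239]
force: [-0.3, -0.4, -0.1]
gripper_width: 0.818
finger_force: 0.0
```

```bash
python3 look.py
```

```text
13.85 [ 0.4995 -0.064  -0.0086] [3.134 0.009 2.239] [-0.3 -0.4 -0.1]
wrist nut1 0.97 [150. 436.] [ 0.483 -0.18 ] tool [-0.08  -0.085] corral [-0.14  -0.218]
wrist nut1 0.72 [273. 303.] [ 0.487 -0.08 ] tool [-0.005 -0.019] corral [-0.154 -0.119]
scene nut1 0.58 [427. 306.] [0.507 0.182] tool [0.188 0.158] corral [-0.185  0.142]
scene nut1 0.55 [281. 223.] [ 0.474 -0.176] tool [-0.072 -0.089] corral [-0.149 -0.215]
scene nut1 0.42 [313. 244.] [ 0.489 -0.078] tool [-0.004 -0.017] corral [-0.153 -0.116]
scene nut1 0.36 [406. 268.] [0.442 0.101] tool [0.165 0.058] corral [-0.233  0.051]
scene capacitor 0.66 [407. 267.] [0.436 0.102] tool [0.169 0.053] corral [-0.239  0.05 ]
scene relay 0.85 [349. 246.] [ 0.452 -0.018] tool [ 0.065 -0.009] corral [-0.201 -0.065]
scene jar 0.67 [257. 195.] [ 0.422 -0.299] tool [-0.137 -0.207] corral [-0.178 -0.347]
scene corral 0.65 [285. 310.] [0.664 0.009] tool [-0.045  0.174] corral [0.002 0.002]
top nut1 0.84 [221. 259.] [0.51  0.181] tool [0.185 0.16 ] corral [-0.181  0.141]
top nut1 0.55 [420. 271.] [ 0.48  -0.178] tool [-0.078 -0.086] corral [-0.143 -0.217]
```

{"fn": "jog_arm", "kwargs": {"targets": "-4 -3 0 0;3 -4 0 0;7.7 5.8 0 0;7.7 5.8 0 0;7.7 5.8 0 0;7.7 5.8 0 0;7.7 5.8 0 0;7.7 5.8 0 0;7.7 5.8 0 0;7.7 5.8 0 0;7.7 5.8 0 0;7.7 5.8 0 0;7.7 5.8 0 0;7.7 5.8 0 0;0 0 0 0"}}

```text
clock: 15.85
ee_pos: [0.5912, -0.001, -0.0085]
tcp_rot: [3.133, 0.009, 2.239]
force: [0.4, 0.3, 1.0]
gripper_width: 0.821
finger_force: 0.0
```

```bash
python3 look.py|grep nut
```

```text
wrist nut1 0.75 [274. 288.] [ 0.575 -0.011] tool [ 0.002 -0.019] corral [-0.081 -0.035]
scene nut1 0.6 [277. 226.] [ 0.487 -0.177] tool [-0.073 -0.191] corral [-0.137 -0.214]
scene nut1 0.41 [308. 279.] [ 0.578 -0.014] tool [-0.003 -0.018] corral [-0.078 -0.037]
top nut1 0.76 [416. 269.] [ 0.483 -0.171] tool [-0.067 -0.19 ] corral [-0.141 -0.209]
top nut1 0.64 [323. 224.] [ 0.571 -0.005] tool [ 0.009 -0.018] corral [-0.086 -0.03 ]
top nut1 0.54 [222. 258.] [0.512 0.177] tool [0.189 0.049] corral [-0.179  0.139]
```

{"fn": "jog_arm", "kwargs": {"targets": "0 0 30 0;-13 -1 15 8.2;-13 -1 0 8.2;-13 -1 0 8.2;-13 0 0 8.2;-2 0 0 8;0 0 -33 0;0 0 0 0;0 0 0 0", "gripper": 20}}

```text
clock: 17.25
ee_pos: [0.5353, -0.0053, 0.0033]
tcp_rot: [3.135, 0.008, 2.951]
force: [-0.5, 0.9, 0.8]
gripper_width: 0.233
finger_force: 0.0
```

{"fn": "jog_arm", "kwargs": {"targets": "8 -1.5 0 0;8 -1.5 0 0;8 -1.5 0 0;8 -1.5 0 0;8 -1.5 0 0;0 0 0 0"}}

```text
clock: 17.85
ee_pos: [0.5771, -0.0133, 0.0033]
tcp_rot: [3.135, 0.01, 2.95]
force: [-0.4, 0.1, 1.0]
gripper_width: 0.233
finger_force: 0.0
```

```bash
python3 look.py|grep -v "jar\|capa"
```

```text
17.85 [ 0.5771 -0.0133  0.0033] [3.135 0.01  2.95 ] [-0.4  0.1  1. ]
wrist nut1 0.8 [317. 326.] [ 0.6   -0.019] tool [-0.024 -0.001] corral [-0.055 -0.038]
scene nut1 0.86 [427. 302.] [0.5   0.178] tool [0.112 0.173] corral [-0.191  0.137]
scene nut1 0.69 [298. 285.] [ 0.603 -0.018] tool [-0.026 -0.   ] corral [-0.053 -0.037]
scene nut1 0.58 [280. 223.] [ 0.477 -0.178] tool [ 0.067 -0.181] corral [-0.146 -0.217]
scene relay 0.57 [352. 248.] [ 0.453 -0.012] tool [ 0.122 -0.022] corral [-0.201 -0.058]
scene corral 0.73 [284. 312.] [0.668 0.01 ] tool [-0.085  0.04 ] corral [0.006 0.004]
top nut1 0.67 [221. 259.] [0.511 0.18 ] tool [0.102 0.177] corral [-0.181  0.141]
top nut1 0.59 [417. 268.] [ 0.485 -0.173] tool [ 0.06  -0.174] corral [-0.139 -0.211]
```

{"fn": "jog_arm", "kwargs": {"targets": "8 -1.5 0 0;8 -1.5 0 0;8 -1.5 0 0;8 -1.5 0 0;8 -1.5 0 0;8 -1.5 0 0;8 -1.5 0 0;8 -1.5 0 0;8 -1.5 0 0;0 0 0 0;-4 1 0 0;0 0 40 0;0 0 40 0;-26 40.5 0 -8.1;-26 40.5 0 -8.1;-26 40.5 0 -8.1;-26 40.5 0 -8.1;-26 40.5 0 -8.1;-26 40.5 0 -8.1;0 0 0 0"}}

```text
clock: 20.35
ee_pos: [0.4834, 0.225, 0.0847]
tcp_rot: [3.132, 0.005, 2.111]
force: [1.0, 0.4, -0.3]
gripper_width: 0.231
finger_force: 0.0
```

```bash
python3 look.py|grep -v "jar\|capa"
```

```text
20.35 [0.4834 0.225  0.0847] [3.132 0.005 2.111] [ 1.   0.4 -0.3]
wrist nut1 0.81 [317. 298.] [0.509 0.183] tool [-0.049 -0.001] corral [-0.183  0.143]
scene nut1 0.76 [280. 223.] [ 0.476 -0.179] tool [-0.342 -0.214] corral [-0.147 -0.218]
scene nut1 0.73 [428. 305.] [0.504 0.181] tool [-0.048 -0.006] corral [-0.188  0.141]
scene nut1 0.7 [261. 305.] [ 0.68  -0.032] tool [-0.32   0.036] corral [ 0.025 -0.035]
scene relay 0.67 [254. 193.] [ 0.419 -0.311] tool [-0.427 -0.331] corral [-0.177 -0.359]
scene corral 0.58 [285. 310.] [0.664 0.008] tool [-0.279  0.042] corral [0.002 0.001]
```

{"fn": "jog_arm", "kwargs": {"targets": "0 0 -40 0;0 0 -30 0;0 0 -11.5 0;0 0 0 0;4.3 -7.9 0 0;4.3 -7.9 0 0;4.3 -7.9 0 0;4.3 -7.9 0 0;4.3 -7.9 0 0;4.3 -7.9 0 0;4.3 -7.9 0 0;4.3 -7.9 0 0;4.3 -7.9 0 0;4.3 -7.9 0 0;4.3 -7.9 0 0;4.3 -7.9 0 0;4.3 -7.9 0 0;4.3 -7.9 0 0;4.3 -7.9 0 0;0 0 0 0"}}

```text
clock: 22.85
ee_pos: [0.5534, 0.0965, 0.0016]
tcp_rot: [3.135, 0.01, 2.103]
force: [-0.0, -0.1, -0.1]
gripper_width: 0.234
finger_force: 0.1
```

```bash
python3 look.py|grep "nut\|\["
```

```text
22.85 [0.5534 0.0965 0.0016] [3.135 0.01  2.103] [-0.  -0.1 -0.1]
wrist nut1 0.95 [317. 327.] [0.565 0.077] tool [-0.023 -0.   ] corral [-0.108  0.049]
scene nut1 0.81 [356. 293.] [0.556 0.072] tool [-0.022 -0.01 ] corral [-0.116  0.044]
scene nut1 0.64 [262. 304.] [ 0.677 -0.031] tool [-0.173  0.042] corral [ 0.023 -0.035]
scene nut1 0.46 [285. 308.] [0.659 0.004] tool [-0.133  0.044] corral [-0.002 -0.004]
scene capacitor 0.57 [406. 268.] [0.442 0.103] tool [ 0.062 -0.093] corral [-0.234  0.052]
scene relay 0.77 [351. 249.] [ 0.456 -0.01 ] tool [-0.043 -0.138] corral [-0.198 -0.056]
scene jar 0.96 [256. 193.] [ 0.416 -0.307] tool [-0.278 -0.323] corral [-0.181 -0.355]
scene corral 0.72 [283. 309.] [0.664 0.004] tool [-0.136  0.048] corral [ 0.003 -0.003]
top nut1 0.58 [278. 226.] [0.569 0.076] tool [-0.026  0.003] corral [-0.104  0.049]
```

{"fn": "jog_arm", "kwargs": {"targets": "0 -6 0 8.1;0.9 -6 0 8.1;1.7 -5.8 0 8.1;2.5 -5.5 0 8.1;3.3 -5.1 0 8.1;4 -4.6 0 8.1;8 -1.5 0 0;8 -1.5 0 0;0 0 0 0"}}

```text
clock: 24.25
ee_pos: [0.5825, 0.0624, 0.0018]
tcp_rot: [3.135, 0.01, 2.949]
force: [-0.0, -0.4, -0.2]
gripper_width: 0.234
finger_force: 0.0
```

```bash
python3 look.py|grep "nut\|\]$"
```

```text
24.25 [0.5825 0.0624 0.0018] [3.135 0.01  2.949] [-0.  -0.4 -0.2]
wrist nut1 0.57 [317. 325.] [0.604 0.057] tool [-0.022 -0.001] corral [-0.066  0.038]
scene nut1 0.92 [332. 305.] [0.605 0.06 ] tool [-0.023  0.002] corral [-0.065  0.041]
scene nut1 0.71 [261. 303.] [ 0.675 -0.035] tool [-0.11  -0.078] corral [ 0.021 -0.039]
scene nut1 0.53 [279. 225.] [ 0.483 -0.174] tool [ 0.052 -0.251] corral [-0.141 -0.212]
scene capacitor 0.91 [407. 270.] [0.445 0.106] tool [0.143 0.016] corral [-0.231  0.056]
scene relay 0.57 [262. 302.] [ 0.674 -0.034] tool [-0.108 -0.077] corral [ 0.02  -0.039]
scene jar 0.58 [508. 355.] [0.526 0.33 ] tool [0.107 0.251] corral [-0.194  0.291]
scene corral 0.74 [284. 311.] [0.665 0.009] tool [-0.092 -0.037] corral [0.004 0.002]
top nut1 0.59 [421. 268.] [ 0.485 -0.181] tool [ 0.049 -0.258] corral [-0.137 -0.218]
```

{"fn": "jog_arm", "kwargs": {"targets": "8 -1.5 0 0;8 -1.5 0 0;8 -1.5 0 0;8 -1.5 0 0;8 -1.5 0 0;8 -1.5 0 0;8 -1.5 0 0;8 -1.5 0 0;8 -1.5 0 0;8 -1.5 0 0;6 -1.2 0 0;0 0 0 0;-4 1 0 0;0 0 40 0;0 0 40 0;0 0 0 0"}}

```text
clock: 26.35
ee_pos: [0.6649, 0.0489, 0.0869]
tcp_rot: [3.132, 0.015, 2.954]
force: [-0.0, 0.1, -0.2]
gripper_width: 0.232
finger_force: 0.0
```

{"fn": "jog_arm", "kwargs": {"targets": "-16.6 -22.2 0 -8.3;-16.6 -22.2 0 -8.3;-16.6 -22.2 0 -8.3;-16.6 -22.2 0 -8.3;-16.6 -22.2 0 -8.3;-16.6 -22.2 0 -8.3;-16.6 -22.2 0 -8.3;-16.6 -22.2 0 -8.3;-16.6 -22.2 0 -8.3;-16.6 -22.2 0 -8.3;-16.6 -22.2 0 -8.3;-16.6 -22.2 0 -8.4;0 0 0 0"}}

```text
clock: 27.65
ee_pos: [0.4603, -0.222, 0.0815]
tcp_rot: [3.137, 0.012, 1.204]
force: [-0.1, -0.1, -1.3]
gripper_width: 0.231
finger_force: 0.0
```

```bash
python3 look.py|grep "nut\|\]$"
```

```text
27.65 [ 0.4603 -0.222   0.0815] [3.137 0.012 1.204] [-0.1 -0.1 -1.3]
wrist nut1 0.77 [322. 159.] [ 0.481 -0.177] tool [0.05  0.003] corral [-0.143 -0.215]
scene nut1 0.87 [289. 327.] [0.688 0.039] tool [0.327 0.119] corral [0.02  0.036]
scene nut1 0.59 [281. 226.] [ 0.483 -0.169] tool [0.058 0.002] corral [-0.142 -0.207]
scene nut1 0.58 [262. 303.] [ 0.674 -0.033] tool [0.254 0.131] corral [ 0.02  -0.038]
scene capacitor 0.85 [407. 267.] [0.437 0.101] tool [ 0.294 -0.137] corral [-0.238  0.049]
scene relay 0.57 [353. 248.] [ 0.45 -0.01] tool [ 0.195 -0.086] corral [-0.204 -0.057]
scene jar 0.58 [256. 194.] [ 0.421 -0.305] tool [-0.091 -0.007] corral [-0.177 -0.352]
scene corral 0.89 [287. 309.] [0.66  0.009] tool [0.288 0.103] corral [-0.002  0.001]
top nut1 0.7 [296. 158.] [0.697 0.041] tool [0.332 0.127] corral [0.029 0.04 ]
top nut1 0.59 [332. 171.] [ 0.67  -0.025] tool [0.26  0.125] corral [ 0.015 -0.03 ]
top nut1 0.53 [418. 269.] [ 0.482 -0.176] tool [0.052 0.004] corral [-0.141 -0.214]
```

{"fn": "jog_arm", "kwargs": {"targets": "2.8 -1 -30 0;0 0 -30 0;0 0 -18.5 0;0 0 0 0;3.5 8.9 0 0;3.5 8.9 0 0;3.5 8.9 0 0;3.5 8.9 0 0;3.5 8.9 0 0;3.5 8.9 0 0;3.5 8.9 0 0;3.5 8.9 0 0;3.5 8.9 0 0;3.5 8.9 0 0;3.5 8.9 0 0;3.5 8.9 0 0;0 0 0 0"}}

```text
clock: 29.85
ee_pos: [0.5095, -0.1114, 0.0033]
tcp_rot: [3.134, 0.007, 1.215]
force: [0.8, -0.5, 0.5]
gripper_width: 0.236
finger_force: 0.0
```

```bash
python3 look.py|grep "nut\|\]$"
```

```text
29.85 [ 0.5095 -0.1114  0.0033] [3.134 0.007 1.215] [ 0.8 -0.5  0.5]
scene nut1 0.79 [265. 302.] [ 0.67  -0.031] tool [0.132 0.122] corral [ 0.016 -0.036]
scene nut1 0.78 [299. 250.] [ 0.524 -0.084] tool [0.03  0.004] corral [-0.118 -0.116]
scene nut1 0.76 [291. 327.] [0.685 0.04 ] tool [0.203 0.112] corral [0.017 0.037]
scene capacitor 0.58 [405. 266.] [0.437 0.098] tool [ 0.171 -0.141] corral [-0.238  0.046]
scene relay 0.71 [348. 248.] [ 0.457 -0.017] tool [ 0.07  -0.082] corral [-0.196 -0.063]
scene jar 0.71 [255. 195.] [ 0.425 -0.303] tool [-0.209 -0.012] corral [-0.173 -0.349]
scene corral 0.84 [286. 310.] [0.662 0.009] tool [0.166 0.101] corral [0.    0.002]
top nut1 0.83 [295. 158.] [0.698 0.042] tool [0.21  0.123] corral [0.029 0.041]
top nut1 0.82 [336. 171.] [ 0.67  -0.032] tool [0.13  0.123] corral [ 0.016 -0.037]
top nut1 0.57 [367. 252.] [ 0.517 -0.085] tool [ 0.027 -0.003] corral [-0.125 -0.118]
```

{"fn": "jog_arm", "kwargs": {"targets": "3.4 9.3 0 0;3.4 9.3 0 0;3.4 9.3 0 0;3.4 9.3 0 0;3.4 9.3 0 0;3.4 9.3 0 0;3.4 9.3 0 0;3.4 9.3 0 0;3.4 9.3 0 0;-1.4 5 0 -8.05;-0.7 5.2 0 -8.05;0 5.2 0 -8.05;0.8 5.2 0 -8.05;1.5 5 0 -8.05;0 0 0 0"}}

```text
clock: 31.85
ee_pos: [0.5398, -0.0027, 0.0033]
tcp_rot: [3.135, 0.008, 0.51]
force: [-0.1, -0.1, 0.1]
gripper_width: 0.233
finger_force: 0.0
```

```bash
python3 look.py|grep "nut\|\]$"
```

```text
31.85 [ 0.5398 -0.0027  0.0033] [3.135 0.008 0.51 ] [-0.1 -0.1  0.1]
wrist nut1 0.78 [321. 236.] [0.56  0.007] tool [0.022 0.002] corral [-0.099 -0.02 ]
wrist nut1 0.67 [542.  47.] [ 0.673 -0.032] tool [0.102 0.091] corral [ 0.019 -0.037]
scene nut1 0.85 [288. 329.] [0.692 0.04 ] tool [0.154 0.036] corral [0.023 0.038]
scene nut1 0.8 [328. 279.] [0.555 0.012] tool [ 0.021 -0.005] corral [-0.105 -0.016]
scene nut1 0.73 [260. 300.] [ 0.671 -0.041] tool [0.096 0.098] corral [ 0.019 -0.046]
scene capacitor 0.71 [409. 267.] [0.434 0.104] tool [-0.04  -0.145] corral [-0.242  0.052]
scene relay 0.67 [354. 249.] [ 0.453 -0.006] tool [-0.077 -0.039] corral [-0.202 -0.053]
scene jar 0.6 [256. 195.] [ 0.423 -0.303] tool [-0.249  0.206] corral [-0.175 -0.35 ]
scene corral 0.84 [287. 312.] [0.664 0.014] tool [0.117 0.046] corral [0.002 0.007]
```

{"fn": "jog_arm", "kwargs": {"targets": "2.2 4.8 0 -8.05;2.8 4.4 0 -8.05;3.4 4 0 -8.05;3.9 3.5 0 -8.05;4.4 2.9 0 -8.05;8 -1.5 0 0;8 -1.5 0 0;8 -1.5 0 0;8 -1.5 0 0;8 -1.5 0 0;8 -1.5 0 0;8 -1.5 0 0;8 -1.5 0 0;8 -1.5 0 0;0 0 0 0;-6 1 0 0;0 0 30 0;0 0 40 0;-40 0 30 0;0 0 0 0"}}

```text
clock: 34.35
ee_pos: [0.5783, 0.0029, 0.1066]
tcp_rot: [3.135, 0.009, -0.192]
force: [0.8, -0.1, 0.0]
gripper_width: 0.234
finger_force: 0.0
```

```bash
python3 look.py
```

```text
34.35 [0.5783 0.0029 0.1066] [ 3.135  0.009 -0.192] [ 0.8 -0.1  0. ]
wrist nut1 0.82 [230.  72.] [0.694 0.04 ] tool [ 0.107 -0.059] corral [0.026 0.038]
wrist nut1 0.76 [342.  81.] [ 0.674 -0.033] tool [0.101 0.016] corral [ 0.02  -0.037]
wrist nut1 0.73 [309. 125.] [ 0.65  -0.005] tool [ 0.073 -0.007] corral [-0.009 -0.014]
scene nut1 0.91 [289. 329.] [0.691 0.042] tool [ 0.104 -0.061] corral [0.023 0.04 ]
scene nut1 0.66 [264. 303.] [ 0.674 -0.031] tool [0.101 0.014] corral [ 0.019 -0.035]
scene nut1 0.64 [286. 304.] [ 0.651 -0.002] tool [ 0.073 -0.01 ] corral [-0.009 -0.011]
scene capacitor 0.68 [408. 268.] [0.439 0.105] tool [-0.155 -0.075] corral [-0.237  0.054]
scene relay 0.84 [352. 249.] [ 0.454 -0.01 ] tool [-0.118  0.036] corral [-0.2   -0.057]
scene jar 0.6 [255. 192.] [ 0.416 -0.313] tool [-0.099  0.34 ] corral [-0.181 -0.361]
scene corral 0.73 [262. 304.] [ 0.677 -0.031] tool [0.104 0.014] corral [ 0.022 -0.035]
```

View pics/scene_l.png

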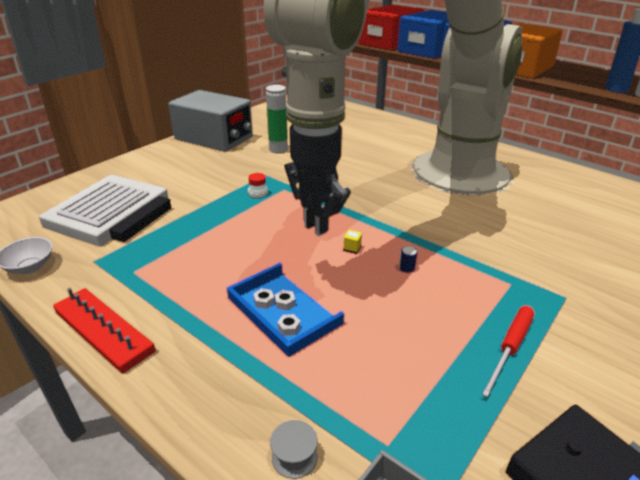

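All three nuts lie flat inside the corral, at (263,297), (285,298) and (289,323). The relay, capacitor, jar and screwdriver are standing where they started, and the arm is clear.

```bash
python3 -c "
from plant import manip
print(manip.finish_job())"
```

```text
the job is handed in; nothing more can be done
None
```

I handed the job in at about 34 s of the 61 s allowed: the last images show all three nuts flat inside the corral and the bystanders where they started; the hand-in returned no verdict.

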